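# Plug the test gauge into the bench's quick coupler

### The arm

A 7-joint arm with a two-finger parallel gripper is mounted at the origin on a cart in front of the work surface, level with it; the furniture and walls round the work are solid. World frame = base frame: x ahead of the robot, y to its left, z up, the work surface at z = 0. Lengths are in m, angles in rad, forces in N, time in s.
With the tool pointing down it reaches from about 0.425 to 0.95 m from the base axis. Payload 4.7 kg.
Tool frame: the origin (TCP) lies at the very end of the fingers, on their centre line; the grasp point (between the pads) lies manip.grip_depth behind it (manip.grip_depth is the distance from the TCP to the grasp point, in m); z points along the fingers, y is the direction in which the jaws open and shut (so a half turn about z gives the same grasp; the last joint's range is limited). The gripper opens to 87 mm and grips with 3 to 60 N. Pads are 19 mm wide; open, the fingers measure 117 mm over their backs; the gripper's body (75 mm by 190 mm) begins 51 mm behind the grasp point.
Start: joints at [-1.164, 0.469, -0.049, 1.532, 0.024, 1.141, -0.082], TCP at [0.285, 0.612, 0.223] pointing down, gripper open.
Joint ranges: [-2.59, 2.59], [-0.33, 1.99], [-1.39, 1.29], [0.1, 2.45], [-1.04, 4.18], [0.21, 1.99], [-2.66, 2.66]. Speed limits (rad/s): [2.57, 2.57, 3.14, 3.14, 3.14, 3.14, 3.14].

### API

Orientations are given as a rotation vector (axis times angle).
In Python, from plant import manip, viewer, order gives the robot as it stands. The module is installed in compiled form; this text tells all that it offers.
- The arm moves only by the tool arm_command, never from a script. Its argument "moves" is one flat list of numbers, 7 for each row, row after row: the shift along the tool's x, y, z in cm, then the turn, a rotation vector about the tool's x, y, z in degrees, then the finger opening in cm, from 0 to 8.7. In form: [x, y, z, ax, ay, az, fingers, x, y, z, ax, ay, az, fingers, ...]. A call has 1 to 10 rows; each row is the pose to reach, as a shift and turn from the pose commanded when the call began, along the tool's axes at that moment; what a row does not reach only later rows make up. A row lasts 1/12 s, in which the tool goes at most 41.7 mm and 7.16 degrees, less where a joint would pass 70% of its speed; a pose out of reach is approached as far as the arm can. A call with a gripper value outside its range is refused whole. The fingers move at their own pace and stop on an object; the grip force is fixed at half the most. Time passes only in rows, so rows that repeat a pose let the fingers close. It gives the time, the measured TCP pose, the force and the opening at its end, in the units of the state.
- manip.get_state(): the state, without advancing time (a new reading comes with each control period).
- viewer.camera(name): name is "scene" or "top" or "wrist"; returns a dict with "pixels" (400x640x3 uint8, red, green, blue), "z_map" (400x640 float32, m along the optical axis (not along the pixel's ray), 0 where there is no reading), "intrinsics" (3x3 intrinsics, pixels), "R" (3x3) and "t" (3): a world point X has camera coordinates R X + t. Camera axes: x right, y down, z forward; pixel columns grow to the right and rows downward; lengths in m; the calibration is good to about 2 mm. The wrist camera is an equidistant fisheye: a pixel r from the principal point sees the ray r / f radians off the axis. A picture is of the moment at which its call begins.
- order.sign_off(): hands the job in, once; it reports no verdict.
Trained networks look in the newest picture that a camera, given by its name, has taken for a name from the list of things; names that differ only in an ending like _2 or _b are one class to them, and where a whole thing is asked for, a point or a joint stands for the part that bears it (a point fixed in the world has none). Each returns a list of dicts, best first, with "p" (0 to 1); they miss things now and then, are a little off and sometimes report something else, mostly with a low value. They report only what shows in the picture. A call takes as long as a camera call. They do not tell look-alikes from the thing itself.
- viewer.trace(camera, label): "mask" (400x640 bool, what is visible of it) and "centre" ([column, row] in pixels, amid what is visible of it).
- viewer.mark_of(camera, label): "centre" ([column, row] in pixels: a listed point, or the origin of a listed thing).
The state is a dict: "time_s": time; "joint_pos": joint angles; "joint_vel": joint speeds; "joint_efforts": joint torques, N m; "tcp_pos": TCP position; "orientation": TCP orientation; "ft_force": force on the tool from outside, world axes, zero at the start; "moment": the same for the moment, N m; "gripper_width": opening from 0.0 (shut) to 1.0 (fully open).
Only numpy, scipy, OpenCV 4.12 (cv2) and the standard library are available. Lean on these libraries where they do the work, as an engineer would, in place of code of your own. Each camera call takes 0.05 s, during which the arm holds its last target. There are 200 camera calls.

### The job

Connect the test gauge, the plug with the dial lying in the pocket tray, to the quick coupler on the stand. Pull the coupler's sleeve back until the catch on top holds it and let go of it, push the gauge's plug into the mouth until its shoulder is fully home, and then press the catch's paddle so that the sleeve springs all the way forward and locks the plug. Leave the blanking plug in its pocket and do not disturb the other things lying around.

Things in the scene. Friction and masses are not known exactly. Their poses are not given: they have to be found in the camera images.
- gauge_plug: test gauge: steel quick plug with a round dial gauge on its tail, 112 mm long, 0.09 to 0.18 kg, level in one of the tray's 2 pockets (either). Origin on its axis, amid the knurled round grip (24 diameter, x -23 to +23 mm: take it here, across, from above). +x to the nose, z up; axis 38 mm above the table. Gauge head 52 diameter, x -49 to -23 mm
- gauge_nose (a point): nose tip of the test gauge, on its axis at x = +63 mm. Behind it: nipple 20 mm diameter, 34 mm long, bevelled 2 mm at the nose, lock groove 14 to 21 mm behind the tip. It has some play in the bore and hangs a few degrees once let go. Then a shoulder 35 mm diameter, 6 mm thick (x +23 to +29 mm of the gauge), then the grip
- blank_plug: blanking plug: nipple, shoulder, sizes and axes as on the gauge, but a plain round knob without dial; lies in the other pocket and stays there
- tray: fixed grey pocket tray, 132x200 mm; origin under its middle, x along the plugs to their noses, z up. Pockets at y -48 and +48 mm: a well for the head (x -53 to -18 mm, walls 20 mm above the table) and a slotted saddle under the nipple (x 41 to 51 mm, top 44 mm above the table). Floor under the grip 6 mm above the table. Lift plugs straight up 30 mm or more
- mouth (a point): centre of the coupler's mouth face. The coupler lies level on a fixed stand, axis 75 mm above the table (base plate 12 mm thick, 90 wide, x +20 to +155 mm). +x points into the bore: the way a plug goes in and the sleeve is pulled back; z up. Bore 21.6 mm, 37 deep, mouth coned from 29 mm over 4 mm. Home: shoulder against the mouth face, gauge origin at x -29 mm
- sleeve_waist (a point): fixed point on the coupler axis 23 mm behind the mouth face (axes as there): middle of the sleeve's waist while the sleeve is forward. Round steel sleeve, 42 mm long; waist 42 mm diameter, 30 long, between two rims 50 diameter, 6 long. Grip the waist across from above and pull along +x; the fingers then bear on the rear rim
- sleeve (a joint): how far the sleeve is back, m: 0 forward, stop 0.017. Spring 5 N at 0, 12 N at the stop. Pulled back 0.015 or more, the catch drops in front of its rear rim and holds it at about 0.0145; let go earlier it springs forward. Forward, its two jaws bar the bore; caught back, they clear it. If the plug is over 2 mm short of home they miss its groove and the sleeve stays some 10 mm back
- catch (a joint): tilt of the catch on top of the stand, rad: 0 hook down, stop 0.24; above about 0.14 it frees the caught sleeve. A light spring (under 2 N at the paddle) returns it. Its top is about 33 mm above the coupler axis, from 44 mm behind the mouth face to the paddle, 10 mm wide
- paddle (a point): middle of the top of the catch's thumb paddle (28 mm along the axis, 30 wide), 112 mm behind the mouth face, 34 mm above the coupler axis (109 mm above the table); behind and beside it free. Press straight down about 7 mm to its stop, with about 3 to 10 N
- specimen: black round resin specimen mount, 30 mm across, 16 high, beside the coupler stand; origin under its middle; a bystander
- scale_case: flat dark case 34x85x13 mm near the front edge; origin under its middle; a bystander
- calculator: desk calculator 135x78x16 mm on the right; origin under its middle; a bystander
- masking_tape: roll of masking tape, 104 mm across, 25 high, on the right; origin under its middle; a bystander
- caliper: digital caliper 65x190x13 mm behind the work; origin under its middle; a bystander
- slide_box: box 30x82x36 mm with a lid, right rear; origin under its middle; a bystander
- hex_key: black hex key 30x98x4 mm near the front edge; origin under its middle; a bystander
There are look-alikes about, which are no part of the job. Leave any brown or orange look-alike of the gauge_plug alone.

How it is judged:
By the outcome, as a careful person would: the job done as asked, in the order asked, and still so for the second after the job is handed in, with the robot touching nothing.
It also fails if it takes over 69 s, if anything falls off the work surface, if the arm or the gripper's body presses on something with over 40 N, if the wrist force passes 120 N, or if a joint passes its speed limit or range.

## Working session

There is one attempt and no reset: what is moved stays moved. The work goes in short steps, Python scripts to look and compute and a tool call to move; the robot and the scene stay as the last step left them, time stands still between calls to the robot, and variables do not carry over. Pictures are saved under pics/ and viewed, about 8 in all and at most 12, crops included, and the job is handed in when it is done.

Besides the shell and the picture viewer there is one more tool, called after ">>>" by a JSON object that holds its "fn" and its "kwargs". arm_command: Moves the arm, as the interface text tells. Its arguments: {"type":"object","properties":{"moves":{"type":"array"}},"required":["moves"]}

```bash
mkdir -p pics; cat > h.py <<'E'
import numpy as np, cv2
from scipy.spatial.transform import Rotation as Ro
from plant import manip, viewer, order
def back(c,u,v,z=None,plane=None):
    K=c["intrinsics"];d=np.array([(u-K[0,2])/K[0,0],(v-K[1,2])/K[1,1],1.])
    R=c["R"];o=-R.T@c["t"];w=R.T@d
    if plane is not None: return o+w*(plane-o[2])/w[2]
    if z is None: z=c["z_map"][int(round(v)),int(round(u))]
    return o+w*z
def save(n,im): cv2.imwrite("pics/"+n+".png",im[...,::-1])
E
python3 - <<'E'
from h import *
s=manip.get_state();print(manip.grip_depth,s["time_s"],s["tcp_pos"],s["orientation"],s["ft_force"],s["gripper_width"])
H={"gauge_plug":.038,"gauge_nose":.038,"blank_plug":.038,"tray":0,"mouth":.075,"sleeve_waist":.075,"paddle":.109,"specimen":0}
ims=[]
for n in("top","scene"):
    c=viewer.camera(n);save(n+"0",c["pixels"]);ims.append(c["pixels"])
    for k,h in H.items():
        for r in viewer.mark_of(n,k)[:3]:
            print(n,k,round(r["p"],2),np.round(r["centre"]),back(c,*r["centre"],plane=h).round(4))
save("both",cv2.resize(np.vstack(ims),(480,600)))
print(manip.get_state()["time_s"])
E
```

```text
0.0187 0.0 [0.28466616 0.61137747 0.22148163] [-6.79058552e-01 -3.06698348e+00  3.00064660e-03] [ 0.51765921 -0.87106362  0.82746681] 1.003952721658909
top gauge_plug 0.8 [293. 214.] [0.5171 0.2893 0.038 ]
top gauge_plug 0.52 [178. 226.] [0.4672 0.706  0.038 ]
top gauge_plug 0.48 [231. 224.] [0.4773 0.5104 0.038 ]
top gauge_nose 0.66 [162. 235.] [0.4338 0.7606 0.038 ]
top gauge_nose 0.64 [313. 213.] [0.5225 0.2164 0.038 ]
top gauge_nose 0.61 [244. 208.] [0.5368 0.4652 0.038 ]
top blank_plug 0.69 [296. 187.] [0.6152 0.2805 0.038 ]
top blank_plug 0.4 [436. 257.] [ 0.3726 -0.2293  0.038 ]
top tray 0.74 [299. 202.] [0.5664 0.2709 0.    ]
top mouth 0.92 [384. 214.] [ 0.5204 -0.0355  0.075 ]
top sleeve_waist 0.92 [391. 214.] [ 0.5219 -0.0605  0.075 ]
top paddle 0.58 [419. 211.] [ 0.5325 -0.1515  0.109 ]
top paddle 0.58 [383. 212.] [ 0.5266 -0.0272  0.109 ]
top specimen 0.53 [402. 190.] [ 0.614  -0.1153  0.    ]
scene gauge_plug 0.93 [207. 278.] [0.4529 0.7331 0.038 ]
scene gauge_plug 0.71 [355. 218.] [0.356  0.1026 0.038 ]
scene gauge_plug 0.65 [294. 220.] [0.5181 0.2785 0.038 ]
scene gauge_nose 0.92 [211. 292.] [0.383 0.768 0.038]
scene gauge_nose 0.71 [303. 217.] [0.512  0.2348 0.038 ]
scene gauge_nose 0.7 [252. 245.] [0.4972 0.5093 0.038 ]
scene blank_plug 0.54 [276. 210.] [0.6258 0.2725 0.038 ]
scene tray 0.94 [288. 221.] [0.5797 0.2547 0.    ]
scene tray 0.21 [394. 198.] [ 0.3931 -0.2198  0.    ]
scene mouth 0.62 [345. 184.] [ 0.5413 -0.0546  0.075 ]
scene mouth 0.28 [346. 171.] [ 0.6219 -0.1602  0.075 ]
scene sleeve_waist 0.71 [380. 172.] [ 0.5085 -0.2611  0.075 ]
scene sleeve_waist 0.69 [350. 184.] [ 0.52  -0.064  0.075]
scene paddle 0.43 [361. 170.] [ 0.5391 -0.1615  0.109 ]
scene paddle 0.2 [405. 184.] [ 0.3137 -0.165   0.109 ]
scene specimen 0.38 [340. 190.] [ 0.6139 -0.1116  0.    ]
0.9
```

View pics/top0.png

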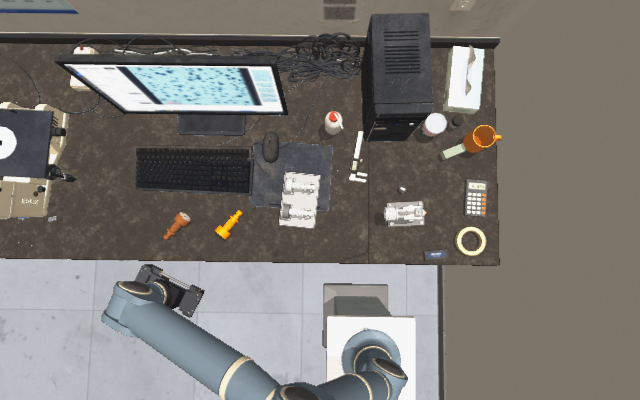

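View pics/scene0.png

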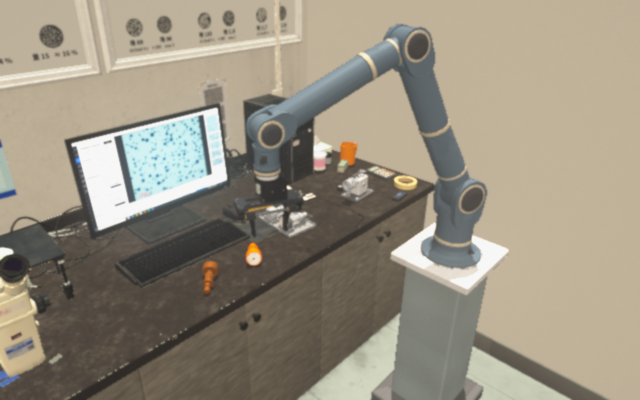

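The top view shows the pale tray at about (299,202) with two steel plugs, at (293,214) and (296,187). Brown and orange look-alikes lie at (178,226) and (231,224), and the coupler stand is at about (403,213). Next I'll enlarge the tray and coupler to tell the dial from the knob.

```bash
python3 - <<'E'
from h import *
c=viewer.camera("top");p=c["pixels"]
a=cv2.resize(p[165:235,270:330],(480,560),interpolation=cv2.INTER_CUBIC)
b=cv2.resize(p[190:240,375:432],(320,280),interpolation=cv2.INTER_CUBIC)
o=np.zeros((560,800,3),np.uint8);o[:,:480]=a;o[:280,480:]=b;save("crop1",o)
for k,h in(("gauge_plug",.06),("blank_plug",.04),("sleeve_waist",.1),("paddle",.1)):
    for r in viewer.trace("top",k)[:2]:
        m=r["mask"].astype(np.uint8);v,u=np.nonzero(m)
        if len(u)<5: continue
        P=np.array([back(c,x,y)for x,y in zip(u,v)if c["z_map"][y,x]>0])
        print(k,round(r["p"],2),np.round(r["centre"]),P.mean(0).round(3),P[:,2].max().round(3),P.min(0).round(3),P.max(0).round(3),cv2.fitLine(P[:,:2].astype(np.float32),2,0,.01,.01).ravel()[:2])
E
```

```text
gauge_plug 0.71 [177. 224.] [0.476 0.708 0.037] 0.062 [0.42  0.668 0.   ] [0.52  0.76  0.062] [ 0.73508954 -0.67797   ]
gauge_plug 0.6 [228. 227.] [0.477 0.524 0.034] 0.063 [ 0.427  0.481 -0.005] [0.532 0.572 0.063] [ 0.81866217 -0.5742754 ]
blank_plug 0.6 [294. 187.] [0.621 0.275 0.053] 0.07 [0.6   0.213 0.005] [0.647 0.318 0.07 ] [0.05365948 0.9985593 ]
sleeve_waist 0.6 [405. 214.] [ 0.525 -0.111  0.059] 0.118 [ 0.48  -0.196  0.002] [ 0.574 -0.035  0.118] [ 0.07199522 -0.997405  ]
paddle 0.7 [416. 211.] [ 0.527 -0.135  0.11 ] 0.118 [ 0.514 -0.162  0.101] [ 0.541 -0.082  0.118] [ 0.05413586 -0.9985336 ]
```

View pics/crop1.png

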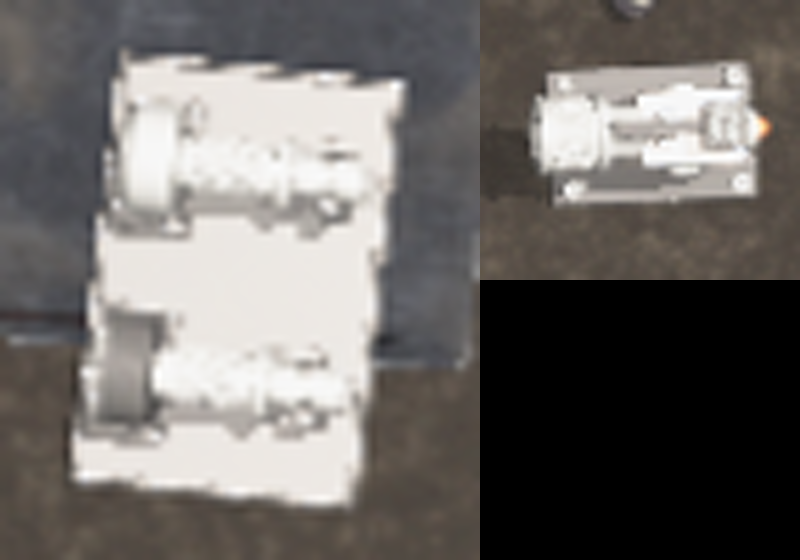

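Two candidates lie in the tray: the near plug with a dark grey head (crop 125,365; top 293,214) and the far one with a white head (crop 150,160; top 296,187). I can't yet tell the dial from the knob, so I'll take a close look with the wrist camera on the way.

```bash
cat >> h.py <<'E'
def goal(p,deg,s=None):
    "shift cm, turn deg to TCP p with tool z down, tool y at world angle deg"
    s=s or manip.get_state();R0=Ro.from_rotvec(s["orientation"])
    a=np.radians(deg);y=np.array([np.cos(a),np.sin(a),0]);z=np.array([0,0,-1.]);x=np.cross(y,z)
    R1=Ro.from_matrix(np.stack([x,y,z],1))
    print("shift",(100*R0.inv().apply(np.array(p)-s["tcp_pos"])).round(2),"turn",np.degrees((R0.inv()*R1).as_rotvec()).round(2))
def fish(c,u,v,plane):
    K=c["intrinsics"];a=(u-K[0,2])/K[0,0];b=(v-K[1,2])/K[1,1];r=np.hypot(a,b)+1e-12
    d=np.array([a/r*np.sin(r),b/r*np.sin(r),np.cos(r)])
    R=c["R"];o=-R.T@c["t"];w=R.T@d
    return o+w*(plane-o[2])/w[2]
def proj(c,X):
    K=c["intrinsics"];q=c["R"]@np.array(X)+c["t"]
    if abs(K[0,0])and 1:
        th=np.arctan2(np.hypot(q[0],q[1]),q[2]);n=np.hypot(q[0],q[1])+1e-12
        return np.array([K[0,2]+K[0,0]*th*q[0]/n,K[1,2]+K[1,1]*th*q[1]/n])
E
python3 -c "
from h import *
goal([.56,.38,.22],0)"
```

```text
shift [-34.73  -9.41   0.25] turn [ 0.   -0.   65.03]
```

>>> {"fn": "arm_command", "kwargs": {"moves": [-34.7,-9.4,0.2,0,0,65,8.7,-34.7,-9.4,0.2,0,0,65,8.7,-34.7,-9.4,0.2,0,0,65,8.7,-34.7,-9.4,0.2,0,0,65,8.7,-34.7,-9.4,0.2,0,0,65,8.7,-34.7,-9.4,0.2,0,0,65,8.7,-34.7,-9.4,0.2,0,0,65,8.7,-34.7,-9.4,0.2,0,0,65,8.7,-34.7,-9.4,0.2,0,0,65,8.7,-34.7,-9.4,0.2,0,0,65,8.7]}}

```text
time_s: 1.98
tcp_pos: [0.5661, 0.3725, 0.2209]
orientation: [2.234, 2.2, 0.0]
ft_force: [0.1, -1.8, 0.1]
gripper_width: 0.997
```

```bash
python3 - <<'E'
from h import *
s=manip.get_state();print(s["time_s"],s["tcp_pos"],s["orientation"])
c=viewer.camera("wrist");save("w1",c["pixels"]);print(c["intrinsics"],-c["R"].T@c["t"])
for k,h in(("gauge_plug",.038),("gauge_nose",.038),("blank_plug",.038),("tray",0),("mouth",.075),("paddle",.109)):
    for r in viewer.mark_of("wrist",k)[:3]:
        print(k,round(r["p"],2),np.round(r["centre"]),fish(c,*r["centre"],h).round(4))
E
```

```text
1.9833 [0.56610916 0.37245983 0.22087376] [2.23358789e+00 2.20042103e+00 4.88716463e-04]
[[309.70691629   0.         316.11460712]
 [  0.         309.70691629 201.86137844]
 [  0.           0.           1.        ]] [0.56568239 0.44897714 0.38216064]
gauge_plug 0.96 [282. 261.] [0.5216 0.2722 0.038 ]
gauge_plug 0.73 [239.  54.] [0.4826 0.52   0.038 ]
gauge_nose 0.95 [284. 300.] [0.5212 0.2131 0.038 ]
gauge_nose 0.94 [278.  84.] [0.5261 0.4828 0.038 ]
blank_plug 0.78 [361. 265.] [0.621  0.2634 0.038 ]
tray 0.76 [323. 242.] [0.5745 0.281  0.    ]
```

View pics/w1.png

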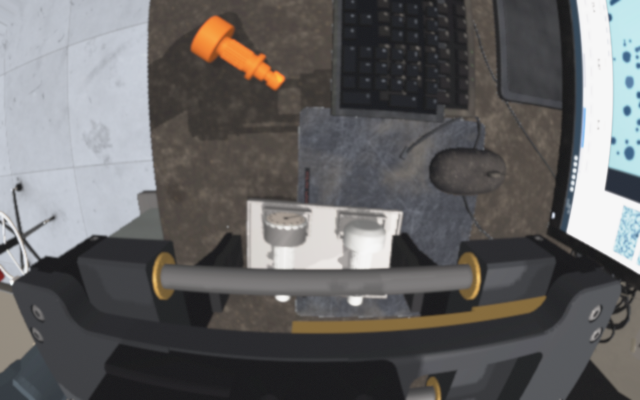

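The wrist view shows the near plug at (285,225) with a knurled dark bezel and a pale dial face with markings on its tail. The far one at (362,240) has a plain round knob. The near plug is therefore the gauge, to be confirmed in an enlarged crop. I also want to see the coupler from above.

```bash
python3 - <<'E'
from h import *
p=cv2.imread("pics/w1.png")[190:312,235:415]
cv2.imwrite("pics/crop2.png",cv2.resize(p,(800,542),interpolation=cv2.INTER_CUBIC))
goal([.53,-.16,.22],4)
E
```

```text
shift [-5.419e+01 -3.060e+00  1.000e-02] turn [-0.04 -0.05 -3.76]
```

View pics/crop2.png

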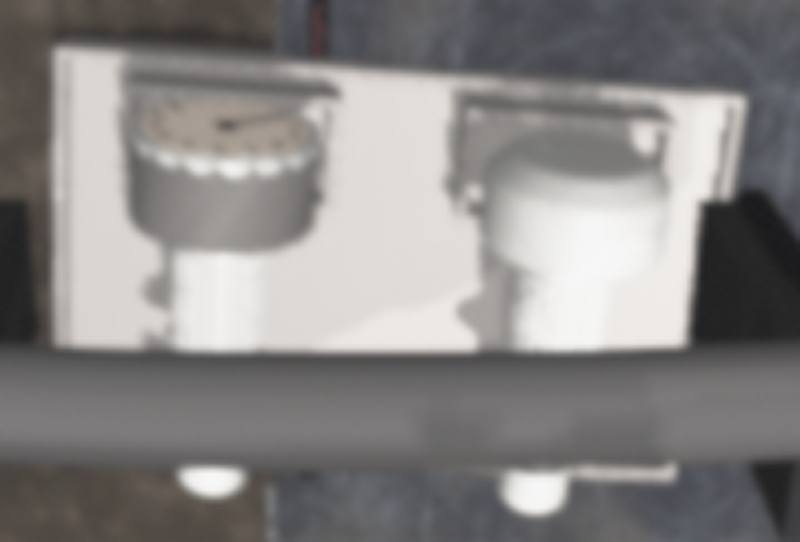

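Confirmed: the left, near plug has a dial with a needle (crop 230,125), and the right one is a plain knob (580,190). Moving over the coupler.

>>> {"fn": "arm_command", "kwargs": {"moves": [-38,-2,0,0,0,-4,8.7,-38,-2,0,0,0,-4,8.7,-38,-2,0,0,0,-4,8.7,-38,-2,0,0,0,-4,8.7,-38,-2,0,0,0,-4,8.7,-38,-2,0,0,0,-4,8.7,-54.2,-3.1,0,0,0,-4,8.7,-54.2,-3.1,0,0,0,-4,8.7,-54.2,-3.1,0,0,0,-4,8.7,-54.2,-3.1,0,0,0,-4,8.7]}}

```text
time_s: 3.17
tcp_pos: [0.5363, -0.0365, 0.221]
orientation: [2.139, 2.301, 0.002]
ft_force: [1.5, 1.0, 0.1]
gripper_width: 1.0
```

```bash
python3 - <<'E'
from h import *
s=manip.get_state();print(s["time_s"],s["tcp_pos"],s["orientation"],s["joint_pos"])
goal([.53,-.16,.22],4)
E
```

```text
3.1667 [ 0.53626213 -0.03649911  0.2209501 ] [2.13870977e+00 2.30099024e+00 1.84290691e-03] [-0.34992982  0.25210461  0.41078733  1.88237608 -0.11742336  1.02948858
  0.18291865]
shift [-12.27  -1.53   0.09] turn [ 0.06 -0.04  0.19]
```

>>> {"fn": "arm_command", "kwargs": {"moves": [-12.3,-1.5,0,0,0,0,8.7,-12.3,-1.5,0,0,0,0,8.7,-12.3,-1.5,0,0,0,0,8.7,-12.3,-1.5,0,0,0,0,8.7,-12.3,-1.5,0,0,0,0,8.7]}}

```text
time_s: 3.58
tcp_pos: [0.5299, -0.1617, 0.2208]
orientation: [2.146, 2.293, 0.0]
ft_force: [-0.2, 1.0, 0.4]
gripper_width: 0.998
```

```bash
python3 - <<'E'
from h import *
s=manip.get_state();print(s["time_s"],s["tcp_pos"],s["orientation"])
c=viewer.camera("wrist");save("w2",c["pixels"]);print(-c["R"].T@c["t"])
for k,h in(("mouth",.075),("sleeve_waist",.075),("paddle",.109),("gauge_nose",.038),("specimen",0)):
    for r in viewer.mark_of("wrist",k)[:3]:
        print(k,round(r["p"],2),np.round(r["centre"],1),fish(c,*r["centre"],h).round(4))
E
```

```text
3.5833 [ 0.52993193 -0.16165537  0.22083683] [2.14629296e+00 2.29318774e+00 1.37036903e-04]
[ 0.52399725 -0.0859191   0.38242521]
mouth 0.7 [314.2  66.2] [ 0.5191 -0.0378  0.075 ]
sleeve_waist 0.67 [317.   87.3] [ 0.5232 -0.0588  0.075 ]
specimen 0.8 [391.7 142.2] [ 0.6211 -0.1124  0.    ]
```

View pics/w2.png

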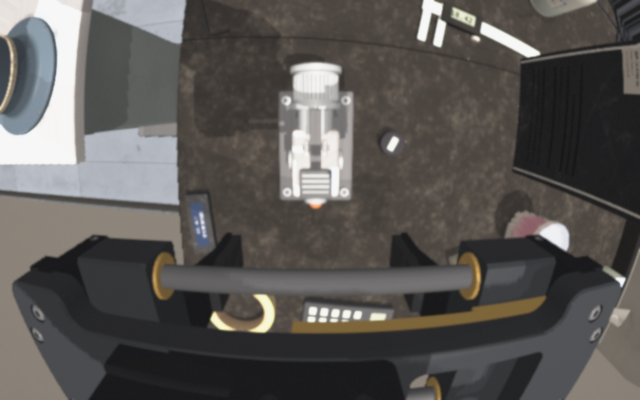

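The wrist view shows the coupler with its mouth rim at (316,66), paddle at (316,184), base plate from (280,93) to (353,199), and the specimen at (392,142).

```bash
python3 - <<'E'
from h import *
c=viewer.camera("wrist")
for n,u,v,h in(("paddle",316,184,.109),("tl",280,93,.012),("bl",279,199,.012),("tr",353,93,.012),("br",353,199,.012),("riml",292,67,.075),("rimr",342,67,.075)):
    print(n,fish(c,u,v,h).round(4))
# sleeve and catch points from depth of the top camera
t=viewer.camera("top");z=t["z_map"]
P=np.array([[back(t,u,v)for u in range(375,435)]for v in range(190,240)]).reshape(-1,3)
P=P[z[190:240,375:435].ravel()>0]
for lo,hi in((.004,.022),(.085,.125),(.03,.125)):
    q=P[(P[:,2]>lo)&(P[:,2]<hi)]
    r=cv2.minAreaRect(q[:,:2].astype(np.float32)*1000);print(lo,hi,len(q),r)
E
```

```text
paddle [ 0.5288 -0.1438  0.109 ]
tl [ 0.4799 -0.0585  0.012 ]
bl [ 0.4858 -0.1882  0.012 ]
tr [ 0.5658 -0.0521  0.012 ]
br [ 0.5778 -0.1814  0.012 ]
riml [ 0.4974 -0.0358  0.075 ]
rimr [ 0.546  -0.0321  0.075 ]
0.004 0.022 774 ((524.0787963867188, -123.69536590576172), (182.09324645996094, 221.55224609375), 0.7989970445632935)
0.085 0.125 427 ((526.124267578125, -100.8428726196289), (45.5139274597168, 128.50205993652344), 3.8403618335723877)
0.03 0.125 520 ((527.5283203125, -111.23242950439453), (53.63067626953125, 151.66282653808594), 1.3660883903503418)
```

```bash
python3 - <<'E'
from h import *
goal([.5224,-.060,.150],4);goal([.5224,-.060,.058],4)
E
```

```text
shift [ 9.86 -0.11  7.05] turn [ 0.   -0.02  0.17]
shift [ 9.85 -0.11 16.25] turn [ 0.   -0.02  0.17]
```

>>> {"fn": "arm_command", "kwargs": {"moves": [9.9,-0.1,5,0,0,0.2,8.7,9.9,-0.1,5,0,0,0.2,8.7,9.9,-0.1,7,0,0,0.2,8.7,9.9,-0.1,7,0,0,0.2,8.7,9.9,-0.1,7,0,0,0.2,8.7,9.9,-0.1,11,0,0,0.2,8.7,9.9,-0.1,14,0,0,0.2,8.7,9.9,-0.1,16.2,0,0,0.2,8.7,9.9,-0.1,16.2,0,0,0.2,8.7,9.9,-0.1,16.2,0,0,0.2,8.7]}}

```text
time_s: 4.82
tcp_pos: [0.5228, -0.0621, 0.0589]
orientation: [2.148, 2.292, -0.001]
ft_force: [1.2, 0.1, 0.2]
gripper_width: 1.004
```

```bash
python3 - <<'E'
from h import *
s=manip.get_state();print(s["time_s"],s["tcp_pos"],s["orientation"],s["ft_force"])
c=viewer.camera("wrist");save("w3",c["pixels"])
for k,h in(("mouth",.075),("sleeve_waist",.075),("paddle",.109)):
    for r in viewer.mark_of("wrist",k)[:2]:
        print(k,round(r["p"],2),np.round(r["centre"],1),fish(c,*r["centre"],h).round(4))
E
```

```text
4.8167 [ 0.52278909 -0.06210966  0.05887038] [ 2.14753310e+00  2.29249471e+00 -1.18700802e-03] [1.21925888 0.13580346 0.24995984]
mouth 0.56 [316.  217.6] [ 0.5202 -0.0365  0.075 ]
sleeve_waist 0.78 [317.8 258.3] [ 0.5226 -0.059   0.075 ]
```

View pics/w3.png

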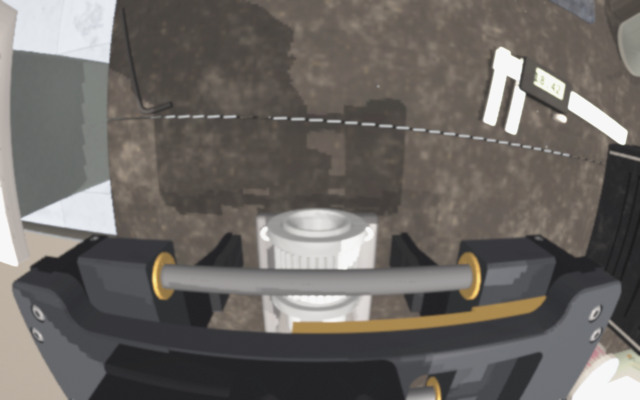

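The coupler's mouth shows at (316,220), centred between the fingers, and the network's waist estimate agrees to about 3 mm. Closing the fingers.

>>> {"fn": "arm_command", "kwargs": {"moves": [0,0,0,0,0,0,3.5,0,0,0,0,0,0,3.5,0,0,0,0,0,0,3.5,0,0,0,0,0,0,3.5,0,0,0,0,0,0,3.5,0,0,0,0,0,0,3.5,0,0,0,0,0,0,3.5]}}

```text
time_s: 5.6
tcp_pos: [0.5224, -0.0608, 0.0585]
orientation: [-2.146, -2.294, 0.0]
ft_force: [0.5, 0.2, -0.9]
gripper_width: 0.551
```

>>> {"fn": "arm_command", "kwargs": {"moves": [0,0,0,0,0,0,3.5,0,0,0,0,0,0,3.5,0,0,0,0,0,0,3.5,0,0,0,0,0,0,3.5]}}

```text
time_s: 5.93
tcp_pos: [0.5226, -0.0608, 0.0585]
orientation: [2.146, 2.294, 0.0]
ft_force: [0.9, 0.7, -1.1]
gripper_width: 0.475
```

>>> {"fn": "arm_command", "kwargs": {"moves": [-0.4,0,0,0,0,0,3.5,-0.8,0,0,0,0,0,3.5,-1.2,0,0,0,0,0,3.5,-1.4,0,0,0,0,0,3.5,-1.6,0,0,0,0,0,3.5,-1.6,0,0,0,0,0,3.5,-1.6,0,0,0,0,0,3.5]}}

```text
time_s: 6.52
tcp_pos: [0.5233, -0.0726, 0.0584]
orientation: [-2.14, -2.293, -0.005]
ft_force: [-0.2, 7.3, 1.8]
gripper_width: 0.48
```

>>> {"fn": "arm_command", "kwargs": {"moves": [-0.2,0,0,0,0,0,3.5,-0.4,0,0,0,0,0,3.5,-0.4,0,0,0,0,0,3.5,-0.4,0,0,0,0,0,3.5]}}

```text
time_s: 6.85
tcp_pos: [0.5235, -0.0758, 0.0584]
orientation: [-2.139, -2.293, -0.005]
ft_force: [-0.6, 10.3, 1.7]
gripper_width: 0.476
```

>>> {"fn": "arm_command", "kwargs": {"moves": [-0.2,0,0,0,0,0,3.5,-0.3,0,0,0,0,0,3.5,-0.3,0,0,0,0,0,3.5,-0.3,0,0,0,0,0,3.5]}}

```text
time_s: 7.18
tcp_pos: [0.5237, -0.0778, 0.0584]
orientation: [-2.138, -2.293, -0.006]
ft_force: [-0.7, 13.1, 3.2]
gripper_width: 0.479
```

>>> {"fn": "arm_command", "kwargs": {"moves": [-0.2,0,0,0,0,0,3.5,-0.3,0,0,0,0,0,3.5,-0.3,0,0,0,0,0,3.5]}}

```text
time_s: 7.43
tcp_pos: [0.5237, -0.0778, 0.0584]
orientation: [-2.134, -2.291, -0.009]
ft_force: [-0.2, 19.2, 5.1]
gripper_width: 0.478
```

At the stop: the force rises with no further travel. Easing off and letting go.

>>> {"fn": "arm_command", "kwargs": {"moves": [0.3,0,0,0,0,0,3.5,0.6,0,0,0,0,0,3.5,0.8,0,0,0,0,0,3.5,0.8,0,0,0,0,0,3.5]}}

```text
time_s: 7.77
tcp_pos: [0.5236, -0.0752, 0.0584]
orientation: [-2.141, -2.294, -0.004]
ft_force: [0.2, 7.6, 0.5]
gripper_width: 0.475
```

>>> {"fn": "arm_command", "kwargs": {"moves": [0.8,0,0,0,0,0,8.7,0.8,0,0,0,0,0,8.7,0.8,0,0,0,0,0,8.7,0.8,0,0,0,0,0,8.7,0.8,0,0,0,0,0,8.7,0.8,0,0,0,0,0,8.7]}}

```text
time_s: 8.27
tcp_pos: [0.5231, -0.0714, 0.0585]
orientation: [2.147, 2.293, -0.0]
ft_force: [-0.4, -1.0, 0.7]
gripper_width: 0.85
```

```bash
python3 - <<'E'
from h import *
s=manip.get_state();print(s["time_s"],s["tcp_pos"],s["ft_force"],s["gripper_width"])
c=viewer.camera("wrist");p=c["pixels"];save("w4",cv2.resize(p[190:350,200:440],(800,533)))
goal([.523,-.075,.17],4)
E
```

```text
8.2667 [ 0.52307615 -0.07142085  0.05853651] [-0.40558992 -0.99119406  0.69228175] 0.8498695164847442
shift [ -0.37  -0.03 -11.15] turn [-0.    0.01 -0.21]
```

View pics/w4.png

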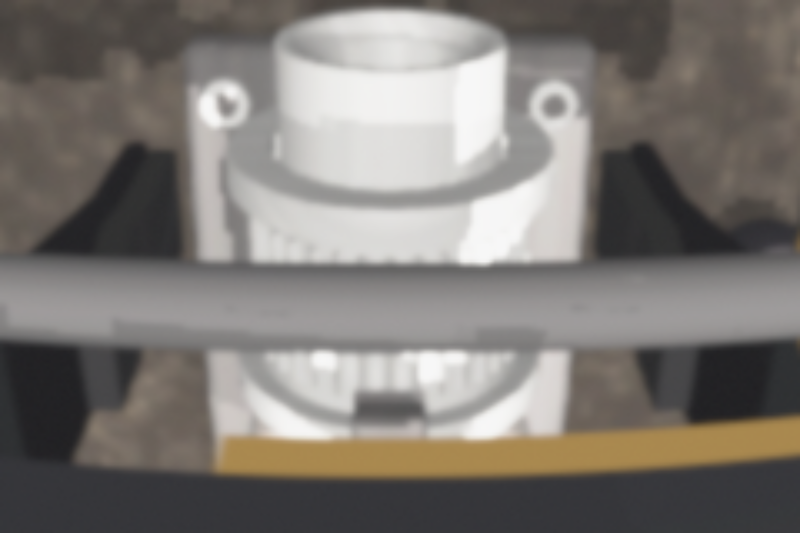

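The sleeve is caught back: the mouth tube protrudes, with its face at crop (391,40), and the front rim is well behind it at (390,170), with the fingers clear. Lifting and heading for a viewing spot near the gauge.

>>> {"fn": "arm_command", "kwargs": {"moves": [0,0,-4,0,0,0,8.7,0,0,-8,0,0,0,8.7,0,0,-12,0,0,0,8.7,4,0,-13.5,0,0,4,8.7,8,0,-13.5,0,0,4,8.7,12,0,-13.5,0,0,4,8.7,16,-1,-13.5,0,0,4,8.7,20,-1.4,-13.5,0,0,4,8.7,25,-2,-13.5,0,0,4,8.7,25,-2,-13.5,0,0,4,8.7]}}

```text
time_s: 9.15
tcp_pos: [0.4843, 0.1851, 0.1935]
orientation: [-2.211, -2.227, -0.003]
ft_force: [0.1, 0.7, -0.4]
gripper_width: 1.0
```

>>> {"fn": "arm_command", "kwargs": {"moves": [0,0,0,0,0,0,8.7,0,0,0,0,0,0,8.7]}}

```text
time_s: 9.32
tcp_pos: [0.4864, 0.1768, 0.1934]
orientation: [2.224, 2.219, -0.001]
ft_force: [1.6, -0.7, 0.5]
gripper_width: 0.998
```

```bash
python3 - <<'E'
from h import *
s=manip.get_state();print(s["time_s"],s["tcp_pos"],s["orientation"])
c=viewer.camera("wrist");save("w5",c["pixels"][50:250,180:460]);cv2.imwrite("pics/w5.png",cv2.resize(cv2.imread("pics/w5.png"),(800,571)))
for k,h in(("gauge_plug",.038),("gauge_nose",.038),("blank_plug",.038),("tray",0)):
    for r in viewer.mark_of("wrist",k)[:2]:
        print(k,round(r["p"],2),np.round(r["centre"],1),fish(c,*r["centre"],h).round(4))
z=c["z_map"];K=c["intrinsics"];V,U=np.mgrid[0:240,150:480]
a=(U-K[0,2])/K[0,0];b=(V-K[1,2])/K[1,1];r=np.hypot(a,b)+1e-9
d=z[:240,150:480];q=np.stack([a/r*np.tan(r)*d,b/r*np.tan(r)*d,d],-1)
P=(q-c["t"])@c["R"]
np.save("P5.npy",P)
for lo,hi in((-.04,-.025),(-.02,.02),(.035,.06)):pass
m=(d>0)&(P[...,2]>.042)&(P[...,0]>.48)&(P[...,0]<.57)&(P[...,1]>.2)&(P[...,1]<.35)
Q=P[m]
for y0 in np.arange(.2,.35,.01):
    w=Q[(Q[:,1]>y0)&(Q[:,1]<y0+.01)]
    if len(w)>3: print(round(y0+.005,3),len(w),w[:,0].min().round(4),w[:,0].max().round(4),w[:,0].mean().round(4),w[:,2].max().round(4))
print(-c["R"].T@c["t"])
E
```

```text
9.3167 [0.48644174 0.17681428 0.19340327] [ 2.22358995e+00  2.21860811e+00 -1.00080919e-03]
gauge_plug 0.6 [353.3  91.9] [0.5234 0.2763 0.038 ]
gauge_nose 0.93 [350.8 151.8] [0.5214 0.2145 0.038 ]
blank_plug 0.86 [444.8 109.9] [0.6232 0.2628 0.038 ]
tray 0.68 [394.9  97.7] [0.5764 0.2743 0.    ]
0.215 62 0.5108 0.5283 0.5201 0.0486
0.225 182 0.5109 0.5362 0.5209 0.0485
0.235 196 0.5046 0.5373 0.5201 0.0487
0.245 186 0.5127 0.5389 0.5225 0.056
0.255 274 0.5056 0.5385 0.5214 0.0558
0.265 219 0.5126 0.5348 0.5232 0.0509
0.275 224 0.5135 0.5367 0.5243 0.0511
0.285 225 0.5145 0.5377 0.5256 0.0513
0.295 222 0.5155 0.553 0.5272 0.0547
0.305 562 0.5026 0.5528 0.5269 0.065
0.315 496 0.5035 0.5541 0.5266 0.0655
0.325 360 0.5037 0.5541 0.5249 0.0645
[0.48581494 0.25279294 0.35495411]
```

View pics/w5.png

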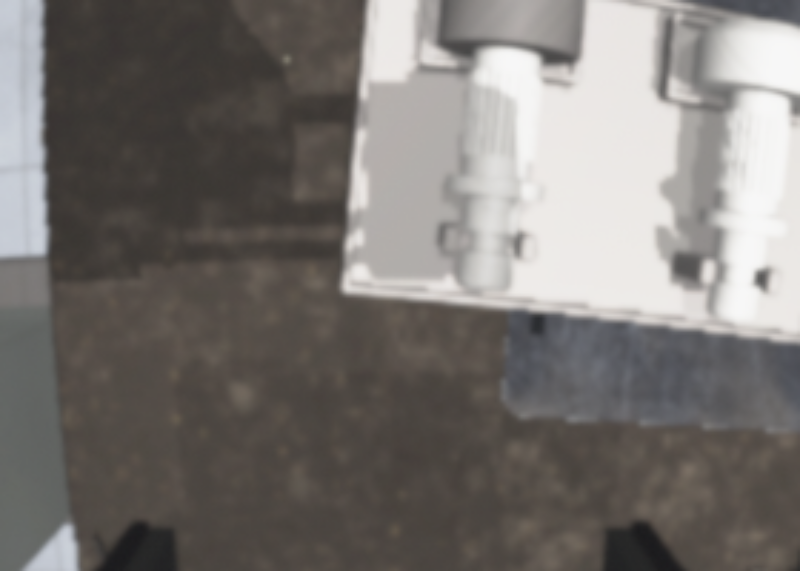

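The gauge lies with its nose at crop (488,285) and its shoulder at (492,188), yawed about 5° with respect to world -y. Depth slices put its origin at about (0.5247, 0.2757).

```bash
python3 - <<'E'
from h import *
goal([.5247,.2757,.12],-5.1);goal([.5247,.2757,.02],-5.1)
E
```

```text
shift [10.05  3.71  7.35] turn [0.   0.02 4.74]
shift [10.05  3.71 17.35] turn [0.   0.02 4.74]
```

>>> {"fn": "arm_command", "kwargs": {"moves": [4,1.5,3,0,0,4.7,6,7.5,2.8,6,0,0,4.7,6,10,3.7,9,0,0,4.7,6,10,3.7,10,0,0,4.7,6,10,3.7,10,0,0,4.7,6,10,3.7,10,0,0,4.7,6]}}

```text
time_s: 10.07
tcp_pos: [0.5234, 0.2758, 0.0925]
orientation: [2.314, 2.124, -0.005]
ft_force: [0.1, -0.4, 0.2]
gripper_width: 0.71
```

```bash
python3 - <<'E'
from h import *
s=manip.get_state();print(s["time_s"],s["tcp_pos"],s["gripper_width"])
goal([.5247,.2757,.02],-5.1)
E
```

```text
10.0667 [0.52342942 0.27583343 0.09247763] 0.7104916312315763
shift [0.02 0.14 7.25] turn [-0.12  0.15  0.19]
```

>>> {"fn": "arm_command", "kwargs": {"moves": [0,0.1,2.5,0,0,0,6,0,0.1,5,0,0,0,6,0,0.1,7.2,0,0,0,6,0,0.1,7.2,0,0,0,6,0,0.1,7.2,0,0,0,1.5,0,0.1,7.2,0,0,0,1.5,0,0.1,7.2,0,0,0,1.5,0,0.1,7.2,0,0,0,1.5,0,0.1,7.2,0,0,0,1.5,0,0.1,7.2,0,0,0,1.5]}}

```text
time_s: 10.9
tcp_pos: [0.5251, 0.2774, 0.0224]
orientation: [2.314, 2.125, 0.002]
ft_force: [0.2, 0.0, -0.3]
gripper_width: 0.321
```

>>> {"fn": "arm_command", "kwargs": {"moves": [0,0,0,0,0,0,1.5,0,0,0,0,0,0,1.5,0,0,0,0,0,0,1.5]}}

```text
time_s: 11.15
tcp_pos: [0.525, 0.2773, 0.022]
orientation: [-2.314, -2.125, -0.001]
ft_force: [-0.5, 0.1, 4.0]
gripper_width: 0.266
```

```bash
python3 - <<'E'
from h import *
s=manip.get_state();print(s["time_s"],s["tcp_pos"],s["orientation"],s["gripper_width"],s["ft_force"])
E
```

```text
11.15 [0.52500969 0.27731477 0.02199969] [-2.31366686e+00 -2.12519417e+00 -1.02841213e-03] 0.26637919700909946 [-0.5426072   0.1236125   3.98776812]
```

>>> {"fn": "arm_command", "kwargs": {"moves": [0,0,-2,0,0,0,1.5,0,0,-5,0,0,0,1.5,0,0,-8,0,0,0,1.5,0,0,-11,0,0,0,1.5,0,0,-11,0,0,0,1.5,0,0,-11,0,0,0,1.5]}}

```text
time_s: 11.65
tcp_pos: [0.5255, 0.2776, 0.1329]
orientation: [2.313, 2.125, 0.005]
ft_force: [-0.6, 0.3, -1.9]
gripper_width: 0.265
```

```bash
python3 - <<'E'
from h import *
s=manip.get_state();print(s["time_s"],s["tcp_pos"],s["gripper_width"],s["ft_force"])
goal([.513,.0757,.13],4)
E
```

```text
11.65 [0.5254735  0.27758174 0.13288272] 0.2653183502849283 [-0.63551919  0.33566313 -1.89969981]
shift [-20.22   0.47   0.25] turn [ 0.14 -0.11 -8.86]
```

>>> {"fn": "arm_command", "kwargs": {"moves": [-3,0,0,0,0,-2,1.5,-6.5,0.2,0,0,0,-4,1.5,-10,0.3,0,0,0,-6,1.5,-13.5,0.4,0,0,0,-8.9,1.5,-17,0.5,0,0,0,-8.9,1.5,-19,0.5,0.2,0,0,-8.9,1.5,-20.2,0.5,0.2,0,0,-8.9,1.5,-20.2,0.5,2,0,0,-8.9,1.5,-20.2,0.5,2,0,0,-8.9,1.5,-20.2,0.5,2,0,0,-8.9,1.5]}}

```text
time_s: 12.48
tcp_pos: [0.5112, 0.0762, 0.1101]
orientation: [-2.139, -2.298, 0.005]
ft_force: [0.5, 0.7, -1.6]
gripper_width: 0.27
```

```bash
python3 - <<'E'
from h import *
s=manip.get_state();print(s["time_s"],s["tcp_pos"],s["gripper_width"],s["ft_force"])
goal([.513,.0757,.059],4)
c=viewer.camera("wrist");save("w6",c["pixels"])
for k,h in(("gauge_plug",s["tcp_pos"][2]+.016),("gauge_nose",s["tcp_pos"][2]+.016),("mouth",.075)):
    for r in viewer.mark_of("wrist",k)[:2]:
        print(k,round(r["p"],2),np.round(r["centre"],1),fish(c,*r["centre"],h).round(4))
for n in("top","scene"):
    c=viewer.camera(n);save(n+"6",c["pixels"])
    for k,h in(("gauge_nose",s["tcp_pos"][2]+.016),("mouth",.075)):
        for r in viewer.mark_of(n,k)[:3]: print(n,k,round(r["p"],2),np.round(r["centre"]),back(c,*r["centre"],plane=h).round(4))
E
```

```text
12.4833 [0.51119743 0.076224   0.11006344] 0.2697890419527498 [ 0.49138786  0.71235798 -1.60379133]
shift [-0.06  0.2   5.11] turn [-0.23  0.01  0.11]
gauge_plug 0.65 [314.  263.1] [0.5093 0.0763 0.1261]
mouth 0.72 [315.9 262.7] [0.5119 0.0502 0.075 ]
top gauge_nose 0.73 [242. 209.] [0.5272 0.4547 0.1261]
top mouth 0.69 [384. 214.] [ 0.5222 -0.0358  0.075 ]
scene gauge_nose 0.78 [210. 294.] [0.281  0.8352 0.1261]
scene gauge_nose 0.66 [337. 178.] [0.5301 0.0127 0.1261]
scene gauge_nose 0.5 [256. 245.] [0.3824 0.586  0.1261]
scene mouth 0.66 [344. 186.] [ 0.5304 -0.0328  0.075 ]
```

>>> {"fn": "arm_command", "kwargs": {"moves": [0,0.2,3,0,0,0,1.5,0,0.2,5.1,0,0,0,1.5,0,0.2,5.1,0,0,0,1.5,0,0.2,5.1,0,0,0,1.5]}}

```text
time_s: 13.32
tcp_pos: [0.5139, 0.0753, 0.06]
orientation: [-2.141, -2.297, 0.003]
ft_force: [-0.5, 1.4, -1.2]
gripper_width: 0.263
```

```bash
python3 - <<'E'
from h import *
s=manip.get_state();print(s["time_s"],s["tcp_pos"],s["gripper_width"],s["ft_force"])
c=viewer.camera("wrist")
Rt=Ro.from_rotvec(s["orientation"]).as_matrix()
o=-c["R"].T@c["t"];ot=Rt.T@(o-s["tcp_pos"]);Rc=c["R"]@Rt
R4=Ro.from_rotvec([2.147,2.293,0]).as_matrix();p4=np.array([.5231,-.0714,.0585])
C=dict(c);C["R"]=Rc@R4.T;C["t"]=-C["R"]@(p4+R4@ot)
for u,v in((391,40),(391,10),(391,70),(277,40),(507,40)): print(fish(C,200+u*.3,190+v*.3,.075).round(4),fish(C,200+u*.3,190+v*.3,.0925).round(4),fish(C,200+u*.3,190+v*.3,.0575).round(4))
# held gauge: side/orientation from the scene camera
v=viewer.camera("scene");p=v["pixels"][140:240,300:400];t=viewer.camera("top")["pixels"][180:240,330:430]
save("c7",np.hstack([cv2.resize(p,(480,480)),cv2.resize(t[:,10:70],(320,320)).__class__((480,320,3),np.uint8)*0+np.vstack([cv2.resize(t[:,10:70],(320,320)),np.zeros((160,320,3),np.uint8)])]))
goal([.513,.0757,.059],4)
E
```

```text
13.3167 [0.51387498 0.07532471 0.06000944] 0.262812858993476 [-0.53184043  1.35540743 -1.24334472]
[ 0.5206 -0.0376  0.075 ] [ 0.5202 -0.0326  0.0925] [ 0.521  -0.0427  0.0575]
[ 0.5203 -0.0331  0.075 ] [ 0.5199 -0.0286  0.0925] [ 0.5207 -0.0376  0.0575]
[ 0.5209 -0.0422  0.075 ] [ 0.5205 -0.0366  0.0925] [ 0.5213 -0.0478  0.0575]
[ 0.5039 -0.0387  0.075 ] [ 0.5055 -0.0335  0.0925] [ 0.5023 -0.0439  0.0575]
[ 0.5376 -0.0365  0.075 ] [ 0.5351 -0.0316  0.0925] [ 0.5401 -0.0414  0.0575]
shift [ 0.02 -0.27  0.28] turn [ 0.14 -0.03  0.02]
```

View pics/c7.png

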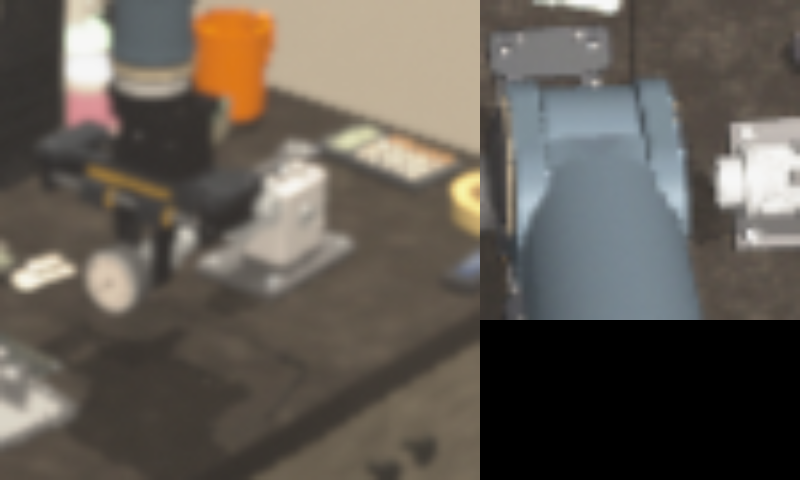

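>>> {"fn": "arm_command", "kwargs": {"moves": [-1,-0.1,0.1,0,0,0,1.5,-1,-0.1,0.1,0,0,0,1.5,-1,-0.1,0.1,0,0,0,1.5]}}

```text
time_s: 13.72
tcp_pos: [0.5146, 0.0645, 0.0602]
orientation: [2.144, 2.296, 0.001]
ft_force: [0.6, -0.6, -1.6]
gripper_width: 0.266
```

```bash
python3 - <<'E'
from h import *
d=np.array([.07,-.9976]);m=np.array([.5206,-.037])
for i in range(4):
    s=manip.get_state();viewer.camera("top")
    p=s["tcp_pos"];e=p[:2]-m
    print(s["time_s"],p.round(4),"along",(e@d*1000).round(1),"lateral(+tool y)",((e[0]*.9976+e[1]*.07)*1000).round(1),s["ft_force"].round(1),s["joint_pos"].round(4))
E
```

```text
13.7167 [0.5146 0.0645 0.0602] along -101.7 lateral(+tool y) 1.1 [ 0.6 -0.6 -1.6] [-0.429   0.4351  0.2805  2.0646 -0.1901  0.6647  0.0453]
13.7667 [0.5145 0.065  0.06  ] along -102.2 lateral(+tool y) 1.1 [ 0.5 -0.7 -1.9] [-0.4294  0.4353  0.2799  2.0646 -0.1903  0.6646  0.0452]
13.8167 [0.5145 0.0654 0.0599] along -102.5 lateral(+tool y) 1.1 [ 0.2  0.3 -1.3] [-0.4297  0.4355  0.2796  2.0645 -0.1903  0.6646  0.0452]
13.8667 [0.5144 0.0656 0.0598] along -102.7 lateral(+tool y) 1.0 [-0.3  0.  -2.3] [-0.4299  0.4358  0.2793  2.0645 -0.1903  0.6645  0.0452]
```

>>> {"fn": "arm_command", "kwargs": {"moves": [-1.5,-0.1,0.1,0,0,0,1.5,-3,-0.1,0.1,0,0,0,1.5,-3.5,-0.1,0.1,0,0,0,1.5,-3.5,-0.1,0.1,0,0,0,1.5,-4,-0.1,0.1,0,0,0,1.5,-4.4,-0.1,0.1,0,0,0,1.5,-4.8,-0.1,0.1,0,0,0,1.5,-4.8,-0.1,0.1,0,0,0,1.5]}}

```text
time_s: 14.58
tcp_pos: [0.5168, 0.017, 0.0586]
orientation: [2.142, 2.297, 0.0]
ft_force: [-0.5, 0.3, -0.6]
gripper_width: 0.268
```

```bash
cat >> h.py <<'E'
def ax():
    d=np.array([.07,-.9976]);m=np.array([.5206,-.037]);s=manip.get_state();p=s["tcp_pos"];e=p[:2]-m
    print(s["time_s"],p.round(4),"along",(e@d*1000).round(1),"lat",((e[0]*.9976+e[1]*.07)*1000).round(1),s["ft_force"].round(1),s["moment"].round(2),s["gripper_width"].round(3))
E
python3 -c "
from h import *
ax();goal([.5206-.0021,-.037+.03,.059],4)"
```

```text
Traceback (most recent call last):
  File "h.py", line 29, in ax
    print(s["time_s"],p.round(4),"along",(e@d*1000).round(1),"lat",((e[0]*.9976+e[1]*.07)*1000).round(1),s["ft_force"].round(1),s["moment"].round(2),s["gripper_width"].round(3))
                                                                                                                                                     ^^^^^^^^^^^^^^^^^^^^^^^^
AttributeError: 'float' object has no attribute 'round'
```

The nose is about 8–10 mm inside with no side force. Continuing slowly.

>>> {"fn": "arm_command", "kwargs": {"moves": [-0.4,0,0,0,0,0,1.5,-0.8,0,0,0,0,0,1.5,-1.2,0,0,0,0,0,1.5,-1.6,0,0,0,0,0,1.5,-1.6,0,0,0,0,0,1.5]}}

```text
time_s: 15.0
tcp_pos: [0.5179, 0.0003, 0.0586]
orientation: [2.143, 2.296, -0.0]
ft_force: [-0.3, -0.1, -0.5]
gripper_width: 0.268
```

>>> {"fn": "arm_command", "kwargs": {"moves": [-0.3,0,0,0,0,0,1.5,-0.5,0,0,0,0,0,1.5,-0.5,0,0,0,0,0,1.5]}}

```text
time_s: 15.25
tcp_pos: [0.5182, -0.0039, 0.0586]
orientation: [2.142, 2.297, -0.0]
ft_force: [0.2, 0.2, -0.6]
gripper_width: 0.268
```

```bash
sed -i 's/s\["gripper_width"\].round(3)/round(s["gripper_width"],3)/' h.py; python3 -c "
from h import *
ax()"
```

```text
15.25 [ 0.5182 -0.0039  0.0586] along -33.2 lat -0.1 [ 0.2  0.2 -0.6] [-0.13  0.07 -0.03] 0.268
```

>>> {"fn": "arm_command", "kwargs": {"moves": [-0.2,0,0,0,0,0,1.5,-0.4,0,0,0,0,0,1.5,-0.4,0,0,0,0,0,1.5,-0.4,0,0,0,0,0,1.5]}}

```text
time_s: 15.58
tcp_pos: [0.5184, -0.0076, 0.0585]
orientation: [2.142, 2.298, -0.0]
ft_force: [-0.2, -1.2, -0.5]
gripper_width: 0.263
```

>>> {"fn": "arm_command", "kwargs": {"moves": [-0.2,0,0,0,0,0,1.5,-0.4,0,0,0,0,0,1.5,-0.4,0,0,0,0,0,1.5,-0.4,0,0,0,0,0,1.5]}}

```text
time_s: 15.92
tcp_pos: [0.5186, -0.0094, 0.0585]
orientation: [-2.139, -2.298, -0.002]
ft_force: [-1.0, 5.7, -0.4]
gripper_width: 0.266
```

>>> {"fn": "arm_command", "kwargs": {"moves": [-0.3,0,0,0,0,0,1.5,-0.5,0,0,0,0,0,1.5,-0.5,0,0,0,0,0,1.5,-0.5,0,0,0,0,0,1.5]}}

```text
time_s: 16.25
tcp_pos: [0.5187, -0.0095, 0.0585]
orientation: [-2.133, -2.297, -0.007]
ft_force: [-1.7, 15.3, 0.2]
gripper_width: 0.267
```

```bash
python3 - <<'E'
from h import *
ax();c=viewer.camera("wrist");save("w8",cv2.resize(c["pixels"][180:360,200:440],(800,600)))
s=viewer.camera("scene");save("s8",cv2.resize(s["pixels"][150:230,310:410],(750,600)))
E
```

```text
16.25 [ 0.5187 -0.0095  0.0585] along -27.5 lat 0.0 [-1.7 15.3  0.2] [ 3.1   0.25 -0.22] 0.267
```

View pics/s8.png

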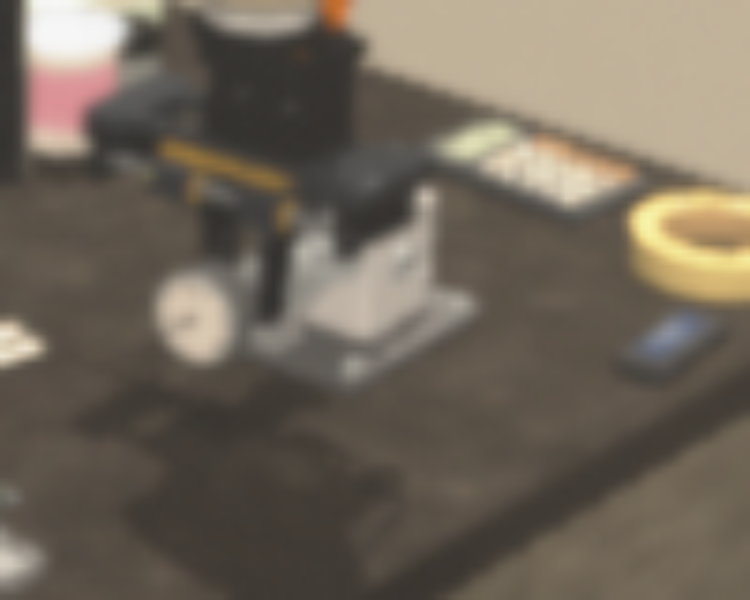

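The plug is at a hard stop: +10 N gives 0.1 mm of travel, and the dial head is at crop (195,318) in line with the coupler. Easing off the push, then letting go.

>>> {"fn": "arm_command", "kwargs": {"moves": [0.3,0,0,0,0,0,1.5,0.6,0,0,0,0,0,1.5,0.7,0,0,0,0,0,1.5]}}

```text
time_s: 16.6
tcp_pos: [0.5186, -0.0093, 0.0585]
orientation: [2.141, 2.299, -0.0]
ft_force: [-0.1, 0.0, -1.2]
gripper_width: 0.27
```

>>> {"fn": "arm_command", "kwargs": {"moves": [0,0,0,0,0,0,7,0,0,0,0,0,0,7,0,0,0,0,0,0,7,0,0,0,0,0,0,7,0,0,0,0,0,0,7]}}

```text
time_s: 17.02
tcp_pos: [0.5186, -0.0099, 0.0586]
orientation: [2.143, 2.297, -0.0]
ft_force: [-0.1, -0.5, -0.2]
gripper_width: 0.56
```

```bash
python3 -c "
from h import *
ax()"
```

```text
17.0167 [ 0.5186 -0.0099  0.0586] along -27.2 lat -0.1 [-0.1 -0.5 -0.2] [-0.06  0.05 -0.03] 0.56
```

>>> {"fn": "arm_command", "kwargs": {"moves": [0,0,-3,0,0,0,7,0,0,-6,0,0,0,7,0,0,-9,0,0,0,7,0,0,-12,0,0,0,7,-3,0,-12,0,0,0,0,-7,0,-12,0,0,0,0,-10.5,0,-12,0,0,0,0,-14,0,-12,0,0,0,0,-14,0,-12,0,0,0,0,-14,0,-12,0,0,0,0]}}

```text
time_s: 17.85
tcp_pos: [0.5279, -0.1518, 0.1786]
orientation: [2.148, 2.292, -0.001]
ft_force: [0.0, 1.9, 0.2]
gripper_width: 0.437
```

```bash
python3 - <<'E'
from h import *
ax();c=viewer.camera("wrist");save("w9",cv2.resize(c["pixels"][0:240,160:480],(800,600)))
for k,h in(("gauge_plug",.075),("gauge_nose",.075),("mouth",.075),("paddle",.109)):
    for r in viewer.mark_of("wrist",k)[:2]:
        print(k,round(r["p"],2),np.round(r["centre"],1),fish(c,*r["centre"],h).round(4))
E
```

```text
17.85 [ 0.5279 -0.1518  0.1786] along 115.0 lat -0.8 [0.  1.9 0.2] [-0.05  0.11  0.04] 0.437
gauge_plug 0.89 [315.8  39.3] [ 0.5176 -0.0106  0.075 ]
mouth 0.69 [314.8  70.2] [ 0.5185 -0.038   0.075 ]
mouth 0.47 [401.3 153.8] [ 0.5991 -0.1039  0.075 ]
paddle 0.68 [315.4 206.3] [ 0.5261 -0.1465  0.109 ]
```

View pics/w9.png

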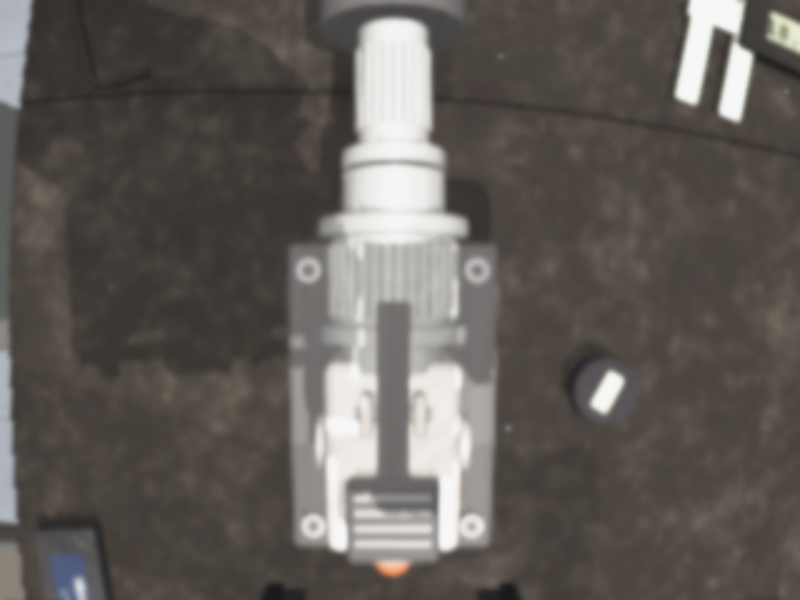

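The shoulder sits against the mouth tube at crop (393,155), the sleeve is still caught back with its front rim at (393,226), and the paddle is at (393,518). Closing the fingers and going just above the paddle.

>>> {"fn": "arm_command", "kwargs": {"moves": [0.3,0,0,0,0,0,0,0.3,0,2,0,0,0,0,0.3,0,4,0,0,0,0,0.3,0,5.5,0,0,0,0,0.3,0,5.5,0,0,0,0,0.3,0,5.5,0,0,0,0,0.3,0,5.5,0,0,0,0]}}

```text
time_s: 18.68
tcp_pos: [0.5289, -0.1457, 0.1244]
orientation: [2.14, 2.298, 0.001]
ft_force: [-0.8, -0.8, 0.6]
gripper_width: 0.005
```

```bash
python3 -c "
from h import *
ax()"
```

```text
18.6833 [ 0.5289 -0.1457  0.1244] along 109.1 lat 0.7 [-0.8 -0.8  0.6] [-0.06  0.04  0.03] 0.005
```

>>> {"fn": "arm_command", "kwargs": {"moves": [-0.3,0,0.8,0,0,0,0,-0.3,0,1.3,0,0,0,0,-0.3,0,1.6,0,0,0,0,-0.3,0,1.9,0,0,0,0,-0.3,0,2.2,0,0,0,0,-0.3,0,2.2,0,0,0,0,-0.3,0,2.2,0,0,0,0]}}

```text
time_s: 19.27
tcp_pos: [0.5291, -0.1512, 0.1031]
orientation: [2.142, 2.294, 0.0]
ft_force: [-2.5, -3.2, 10.0]
gripper_width: 0.003
```

```bash
python3 -c "
from h import *
ax()"
```

```text
19.2667 [ 0.5291 -0.1512  0.1031] along 114.6 lat 0.5 [-2.5 -3.2 10. ] [-0.62  0.58  0.03] 0.003
```

10 N at about 6 mm of travel, so the paddle is near its stop. Lifting off and checking the sleeve.

>>> {"fn": "arm_command", "kwargs": {"moves": [0,0,-1,0,0,0,0,0,0,-4,0,0,0,0,0,0,-7.5,0,0,0,0,0,0,-7.5,0,0,0,0,0,0,-7.5,0,0,0,0]}}

```text
time_s: 19.68
tcp_pos: [0.5297, -0.1491, 0.1787]
orientation: [2.139, 2.296, 0.005]
ft_force: [-0.3, -0.1, -0.6]
gripper_width: 0.006
```

```bash
python3 - <<'E'
from h import *
ax();c=viewer.camera("wrist");save("w10",cv2.resize(c["pixels"][0:240,160:480],(800,600)))
E
```

```text
19.6833 [ 0.5297 -0.1491  0.1787] along 112.5 lat 1.3 [-0.3 -0.1 -0.6] [-0.04  0.03 -0.02] 0.006
```

The picture limit is reached, so I'll check numerically, comparing the sleeve's silhouette before (w9) and after (w10).

```bash
python3 - <<'E'
from h import *
ax()
def cloud():
    c=viewer.camera("wrist");z=c["z_map"];K=c["intrinsics"];V,U=np.mgrid[0:400,0:640]
    a=(U-K[0,2])/K[0,0];b=(V-K[1,2])/K[1,1];r=np.hypot(a,b)+1e-9
    q=np.stack([a/r*np.tan(r)*z,b/r*np.tan(r)*z,z],-1);P=((q-c["t"])@c["R"])[:235][z[:235]>0]
    return P,viewer.mark_of("wrist","gauge_plug")[:1],c
P,g,c=cloud()
e=P[:,:2]-[.5206,-.037];al=e@[.07,-.9976]*1000;la=(e[:,0]*.9976+e[:,1]*.07)*1000
m0=(abs(la)<40)
for a0 in range(-76,62,3):
    m=m0&(al>=a0)&(al<a0+3)&(P[:,2]>.06);k=m&(abs(la)<4)
    if m.sum()>3 and k.sum(): print(a0+1.5,"lat %.1f %.1f"%(la[m].min(),la[m].max()),"top %.1f"%(P[k,2].max()*1000-75))
if g: print(g[0]["p"],fish(c,*g[0]["centre"],.075))
for n in("pics/w9.png","pics/w10.png"):
    im=cv2.imread(n,0).astype(int)[::10]
    print(n,[int((r[280:500]>140).sum()) for r in im[8:40]])
E
```

```text
19.7333 [ 0.5285 -0.1487  0.1771] along 112.0 lat 0.1 [ 0.2  0.2 -0.9] [-0.06  0.07  0.03] 0.004
-59.5 lat -25.7 24.7 top 20.4
-56.5 lat -25.6 25.7 top 20.5
-53.5 lat -24.9 25.9 top 21.1
-50.5 lat -23.0 23.1 top 7.6
-47.5 lat -11.0 11.0 top 7.9
-44.5 lat -12.7 11.9 top 9.1
-41.5 lat -12.7 11.9 top 8.2
-38.5 lat -12.6 11.9 top 9.3
-35.5 lat -12.7 11.9 top 8.9
-32.5 lat -12.6 11.8 top 9.1
-29.5 lat -12.6 11.9 top 9.2
-26.5 lat -12.6 11.9 top 9.6
-23.5 lat -12.7 11.8 top 9.7
-20.5 lat -12.7 12.0 top 10.5
-17.5 lat -12.6 11.9 top 10.1
-14.5 lat -12.6 12.7 top 10.8
-11.5 lat -11.7 10.9 top 10.0
-8.5 lat -13.8 10.5 top 15.8
-5.5 lat -17.5 16.9 top 16.2
-2.5 lat -17.5 15.8 top 16.7
0.5 lat -16.8 16.0 top 17.7
3.5 lat -24.8 23.8 top 26.0
6.5 lat -23.9 23.7 top 25.6
9.5 lat -23.7 24.4 top 23.6
12.5 lat -21.5 19.6 top 21.7
15.5 lat -21.6 19.6 top 22.0
18.5 lat -21.5 20.4 top 22.0
21.5 lat -21.6 20.8 top 21.4
24.5 lat -21.6 20.8 top 23.0
27.5 lat -21.5 20.8 top 21.8
30.5 lat -22.4 20.8 top 22.2
33.5 lat -22.5 20.9 top 22.6
36.5 lat -20.9 19.9 top 21.7
39.5 lat -24.8 24.1 top 26.7
42.5 lat -24.9 24.2 top 27.3
45.5 lat -23.8 22.0 top 33.9
48.5 lat -17.5 16.0 top 33.5
51.5 lat -17.6 16.1 top 33.6
54.5 lat -17.6 15.0 top 33.6
57.5 lat -17.6 15.1 top 33.9
60.5 lat -17.7 15.1 top 33.8
0.77 [ 0.51753452 -0.00957749  0.075     ]
pics/w9.png [75, 76, 76, 76, 76, 73, 69, 95, 99, 95, 99, 98, 98, 97, 136, 140, 120, 131, 169, 170, 168, 131, 131, 99, 88, 106, 117, 64, 89, 117, 130, 152]
pics/w10.png [76, 76, 77, 76, 76, 77, 72, 69, 96, 100, 103, 143, 136, 123, 130, 130, 129, 129, 130, 176, 173, 138, 141, 122, 66, 66, 67, 66, 67, 106, 132, 152]
```

The profile shows the sleeve fully forward: front rim at about 2–9 mm and rear rim at 38–44 mm behind the face, as expected for joint 0. The shoulder is against the mouth face, and the robot is 70 mm clear.

```bash
python3 -c "
from h import *
print(order.sign_off(), manip.get_state()['time_s'])"
```

```text
the job is handed in; nothing more can be done
the job is handed in; nothing more can be done
```

The test gauge is connected to the coupler and locked, and I handed the job in at about 19.8 s, with the arm clear of everything.

**What I did:**
1. I pulled the sleeve back to its stop, and the catch held it when I let go.
2. I took the gauge, the plug with the dial in the near pocket, and pushed it in until it stopped hard. Pushing about 10 N harder moved it only 0.1 mm.
3. I let go of the gauge, pressed the paddle with about 10 N and lifted off.

**Last checks:** The final wrist depth profile puts the sleeve's rims at about 2–9 mm and 38–44 mm behind the mouth face, where they should be with the sleeve fully forward. The gauge's shoulder ends at the mouth face. The final wrist force was about 1 N or less.

**Not checked by eye:** I had reached the picture limit, so the final state was checked only from depth and numbers. I did not look again at the blanking plug or the bystanders after the moves. My mouth position estimates also disagreed by 2–3 mm along the axis, so I judged the plug home by the hard stop and the sleeve closing fully.

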